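# Set a blade bed's middle support by rocking a straightedge

## Task

The middle support of the blade bed stands too high, so lay the straightedge across its two end pads, centred, and let go of it; then, with about 10 N, press its left end and after that its right end down onto the pad to feel how much it rocks. Draw the wedge out by its knob just far enough that the rocking is gone but the support still stands close under the straightedge (no more than about a millimetre below it), let go of the knob, and prove it by pressing the left end and then the right end down again. Leave the straightedge lying on the pads, be gentle (never 40 N or more between straightedge and bed), and do not disturb the other things on the bench.

Things in the scene. Friction and masses are not known exactly. Their poses are not given: they have to be found in the camera images.
- straightedge: steel straightedge: flat bar 260 mm long (its y), 30 wide (x), 8 thick (z), 0.4 to 0.6 kg, with a black bow handle: a bar 84 mm long (y), 14 wide (x), 28 to 42 mm above the underside, on two posts. Origin: centre of the underside. Starts flat on the bench, roughly pointing away from the robot; grasp the handle bar across its 14 mm, 33 mm above the underside. Either end may go left
- bed: blade bed: grey cast base 80 mm (x) by 300 (y) by 16 high, screwed down on packing, its underside 0 to 6 mm above the bench; a slideway 44 mm wide runs 65 mm out at its front (-x, to the robot). Origin: centre of the underside; y runs along the row of supports, to the robot's left. It carries two fixed end pads and, between them at y = 0, the middle support, whose cheeks reach 34 mm above this origin
- bed_mid (a point): fixed point of the bed, 40 mm above its origin, level with the pads' tops. Here stands the middle support: a round-topped steel nose (lying roller 12 mm diameter, 34 mm long along x) that only moves up and down. At the start its crown is 1 to 7 mm above this point; it was reground and shimmed, so the wedge's position does not tell its height. On it the straightedge rocks
- bed_pad_left: left end pad, steel block 20 mm (y) by 50 mm (x), fixed to the bed; origin: centre of its flat top face, 40 mm above the bed's origin and 105 mm left (the bed's +y) of it. To press an end of the straightedge, press on its top face straight above the pad; with that end fully down this face is 8 mm above the pad. All of this is hard: half a millimetre too deep is some 40 N
- bed_pad_right: right end pad, the same, 105 mm to the right (-y of the bed)
- bed_wedge (a joint): how far the adjusting wedge is drawn out, m, 0 to 0.05; it slides along the bed's x axis, and grows as the knob is drawn out of the bed (the bed's -x, towards the robot). Drawing it out by 5 mm lowers the nose by 1 mm (pushing in raises it). It slides stiffly (about 6 N) and stays where it is left
- bed_knob (a point): the wedge's upright black knob, 20 mm diameter, standing from 32 to 58 mm above the bed's underside, in front of the bed; this point is on its axis, 46 mm above the bed's underside, and moves with the wedge. The draw bar under it is 16 mm wide and reaches 28.5 mm up. Pinch it from above with the fingers to left and right of it
- spare_blade: bystander: ground steel blade 72 by 159 by 10 mm, flat on the bench on the left; origin: centre of the underside
- oil_stone: bystander: green dressing stone 25 by 100 by 13 mm, on the left; origin: centre of the underside
- hex_key: bystander: black hex key 36 by 104 by 9 mm, in front; origin: centre of the underside
- v_block: bystander: steel V block 55 by 36 by 32 mm, behind the bed; origin: centre of the underside

How it is judged:
By the outcome, as a careful person would: the job done as asked, in the order asked, and still so for the second after the job is handed in, with the robot touching nothing.
It also fails if it takes over 72 s, if anything falls off the work surface, if the arm or the gripper's body presses on something with over 40 N, if the wrist force passes 120 N, or if a joint passes its speed limit or range.

## Robot

A 7-joint arm with a two-finger parallel gripper is mounted at the origin on a cart in front of the work surface, level with it; the furniture and walls round the work are solid. World frame = base frame: x ahead of the robot, y to its left, z up, the work surface at z = 0. Lengths are in m, angles in degrees, forces in N, time in s.
With the tool pointing down it reaches from about 0.4 to 0.875 m from the base axis. Payload 6.5 kg.
Tool frame: the origin (TCP) lies at the very end of the fingers, on their centre line; the grasp point (between the pads) lies 19 mm behind it; z points along the fingers, y is the direction in which the jaws open and shut (so a half turn about z gives the same grasp; the last joint's range is limited). The gripper opens to 85 mm and grips with 20 to 120 N. Pads are 22 mm wide; open, the fingers measure 114 mm over their backs; the gripper's body (76 mm by 85 mm) begins 54 mm behind the grasp point. The pads swing forward as they close: fully open they stand 13 mm farther back than shut.
Start: joints at [-76.272, 30.733, -0.252, 88.115, 0.149, 61.152, -4.079], TCP at [0.196, 0.62, 0.231] pointing down, gripper open.
Joint ranges: [-154.64, 154.64], [-21.42, 123.67], [-72.66, 72.17], [13.99, 137.28], [-74.86, 254.86], [10.95, 109.41], [-158.01, 158.01]. Speed limits (degrees/s): [136.94, 136.94, 180, 180, 180, 180, 180].

## Interface

Orientations are given as [roll, pitch, yaw] about the fixed x, y, z axes, in that order (R = Rz(yaw) Ry(pitch) Rx(roll)).
In Python, from plant import * gives the robot as it stands. The module is installed in compiled form; this text tells all that it offers.
- The arm moves only by the shell command python3 -m pendant 'ROWS' [FORCE]. ROWS is JSON, a list of rows, each a list of 7 numbers: the closure, from -1 (fully open) to 1 (shut), so that 0 is half open, then the shift along the tool's x, y, z in mm, then the turn, a rotation vector about the tool's x, y, z in degrees. In form: [[hand, x, y, z, ax, ay, az], ...]. A call has 1 to 20 rows; each row is the pose to reach, as a shift and turn from the pose commanded when the call began, along the tool's axes at that moment; what a row does not reach only later rows make up. A row lasts 1/12 s, in which the tool goes at most 41.7 mm and 7.16 degrees, less where a joint would pass 70% of its speed; a pose out of reach is approached as far as the arm can. A call with a gripper value outside its range is refused whole. The fingers move at their own pace and stop on an object; FORCE is the grip in N (left out, the last holds). Time passes only in rows, so rows that repeat a pose let the fingers close. It gives the time, the measured TCP pose, the force and the opening at its end, in the units of the state.
- get_obs(): the state, without advancing time (a new reading comes with each control period).
- get_image(name): name is "scene" or "top"; returns the picture (400x640x3 uint8, red, green, blue); there is no depth.
- calibration(name): a dict with "vertical_fov" (degrees; the focal length in pixels is half the picture's height over the tangent of half this angle, whatever the lens; pixels are square), "cx", "cy" (the principal point, pixels), "dist_coeffs" ([k1, k2, p1, p2, k3] as OpenCV has them; the pictures are not rectified), "cam_to_world" (4x4, takes a point from camera to world coordinates). Camera axes: x right, y down, z forward; pixel columns grow to the right and rows downward; lengths in m; the calibration is good to about 2 mm. A picture is of the moment at which its call begins. calibration takes no time and is no camera call.
- job_done(): hands the job in, once; it reports no verdict.
The state is a dict: "time_s": time; "joint_positions": joint angles; "joint_vel": joint speeds; "tau": joint torques, N m; "eef_pos": TCP position; "ee_rot": TCP orientation; "wrist_force": force on the tool from outside, world axes, zero at the start; "ft_torque": the same for the moment, N m; "finger_gap": opening from 0.0 (shut) to 1.0 (fully open).
Only numpy, scipy, OpenCV 4.12 (cv2) and the standard library are available. Lean on these libraries where they do the work, as an engineer would, in place of code of your own. Each camera call takes 0.05 s, during which the arm holds its last target. There are 200 camera calls.

## Working session

There is one attempt and no reset: what is moved stays moved. The work goes in short steps, Python scripts to look and compute and a shell command to move; the robot and the scene stay as the last step left them, time stands still between calls to the robot, and variables do not carry over. Pictures are saved under pics/ and viewed, about 8 in all and at most 12, crops included, and the job is handed in when it is done.

```bash
mkdir -p pics; ls
cat > h.py <<'E'
from plant import *
import numpy as np, cv2
def cal(n):
    c=calibration(n); f=200/np.tan(np.radians(c["vertical_fov"])/2)
    K=np.array([[f,0,c["cx"]],[0,f,c["cy"]],[0,0,1.]]); return K,np.array(c["dist_coeffs"],float),np.array(c["cam_to_world"])
def ray(n,uv):
    K,d,T=cal(n); p=cv2.undistortPoints(np.array(uv,float).reshape(-1,1,2),K,d).reshape(-1,2)
    r=np.c_[p,np.ones(len(p))]@T[:3,:3].T; return T[:3,3],r
def onz(n,uv,z):
    o,r=ray(n,uv); return o+r*((z-o[2])/r[:,2])[:,None]
def proj(n,P):
    K,d,T=cal(n); Ti=np.linalg.inv(T); return cv2.projectPoints(np.array(P,float).reshape(-1,3),cv2.Rodrigues(Ti[:3,:3])[0],Ti[:3,3],K,d)[0].reshape(-1,2)
def snap(n,f):
    im=get_image(n)[:,:,::-1].copy(); cv2.imwrite("pics/"+f+".png",im); return im
E
python3 - <<'E'
from h import *
o=get_obs(); print(o)
snap("scene","s0"); snap("top","t0")
for n in("scene","top"): print(cal(n))
E
```

```text
pics
{'time_s': 0.0, 'joint_positions': array([-76.27389719,  30.77685164,  -0.25231204,  88.17031993,
         0.14902618,  61.15096576,  -4.07896186]), 'joint_vel': array([ 0.03215403, -0.022329  ,  0.09783598, -0.00219444,  0.12402736,
        0.06701882,  0.04461558]), 'tau': array([ 5.53099362e-04, -5.83412790e+01,  1.04901373e+00, -2.59092450e+01,
        1.23013675e-02,  9.75930132e-03, -2.46774462e-06]), 'eef_pos': array([0.19551609, 0.61924691, 0.23042329]), 'ee_rot': array([-1.79902528e+02,  8.25569745e-03,  1.62483848e+02]), 'wrist_force': array([ 0.21212586, -0.23008989,  0.02514572]), 'ft_torque': array([-0.00303883,  0.04299995, -0.02169717]), 'finger_gap': 1.0001638372269472}
(array([[362.21440205,   0.        , 318.05118936],
       [  0.        , 362.21440205, 200.12675426],
       [  0.        ,   0.        ,   1.        ]]), array([-0.02021617,  0.        ,  0.        ,  0.        ,  0.        ]), array([[ 0.86279154, -0.23791345,  0.44608066,  0.19448437],
       [-0.50551366, -0.39406005,  0.76757581, -0.65071225],
       [-0.00683404, -0.88775778, -0.46026017,  0.46133961],
       [ 0.        ,  0.        ,  0.        ,  1.        ]]))
(array([[413.67154365,   0.        , 316.27283588],
       [  0.        , 413.67154365, 192.16048209],
       [  0.        ,   0.        ,   1.        ]]), array([0.00378569, 0.        , 0.        , 0.        , 0.        ]), array([[ 1.58495045e-02, -9.74496125e-01,  2.23843911e-01,
         3.03708090e-01],
       [-9.99874224e-01, -1.53186782e-02,  4.10785595e-03,
         1.69300020e-02],
       [-5.74096874e-04, -2.23880864e-01, -9.74616350e-01,
         1.29821458e+00],
       [ 0.00000000e+00,  0.00000000e+00,  0.00000000e+00,
         1.00000000e+00]]))
```

View pics/t0.png

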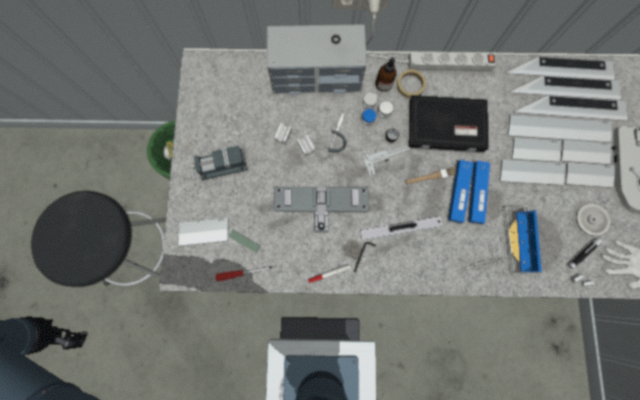

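View pics/s0.png

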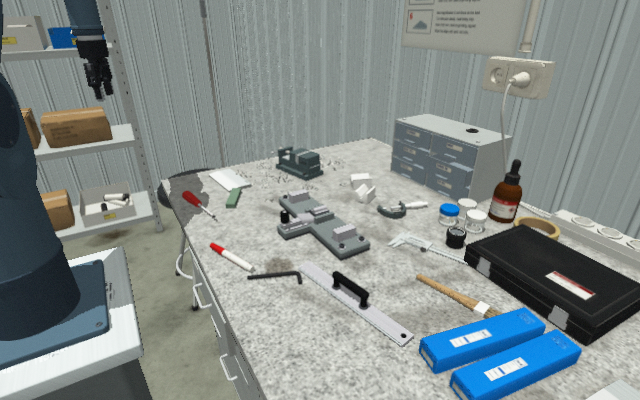

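The top view shows the bed at about (321,200) with its slideway and knob at (321,225). The straightedge runs from (362,235) to (441,219) with its handle at (402,226), and the hex key is at (365,255). The spare blade and stone are at the left. I'll enlarge both views next.

Run:
```python
import cv2,numpy as np
t=cv2.imread("pics/t0.png")[170:275,260:450]; s=cv2.imread("pics/s0.png")[180:350,240:420]
a=cv2.resize(t,None,fx=4,fy=4,interpolation=cv2.INTER_CUBIC); cv2.imwrite("pics/t0c.png",a)
cv2.imwrite("pics/s0c.png",cv2.resize(s,None,fx=3.5,fy=3.5,interpolation=cv2.INTER_CUBIC))
```

```text
(no output)
```

View pics/t0c.png

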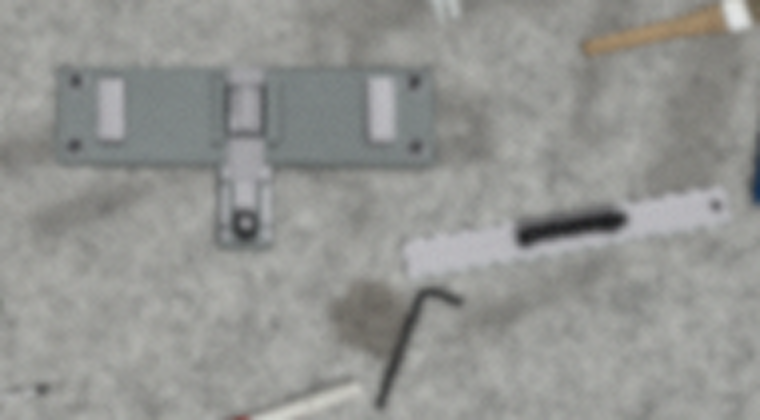

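View pics/s0c.png

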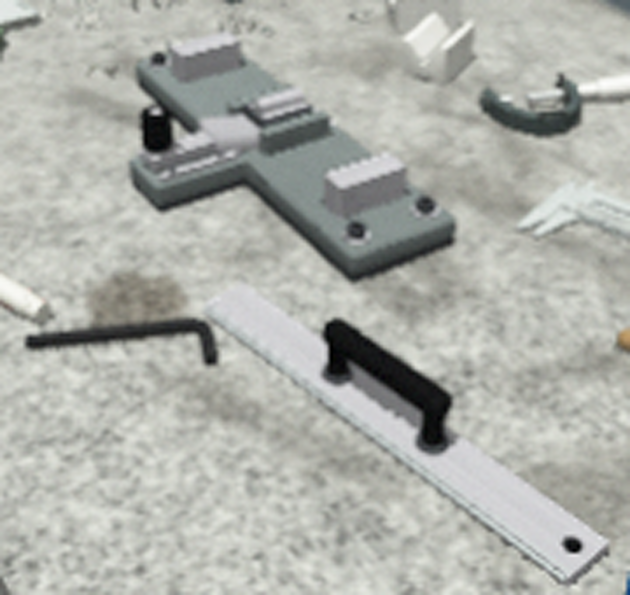

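The crops show the end pads at top crop (111,110) and (382,110), the knob at (246,222) and the handle bar from (520,236) to (625,218). In the scene crop the handle bar top runs from (338,325) to (445,398). The straightedge is on the right, clear of the hex key. Next I measure with masks.

```bash
cat > m.py <<'E'
from h import *
t=cv2.imread("pics/t0.png"); s=cv2.imread("pics/s0.png")
def blob(im,x0,y0,x1,y1,dark=False,k=8):
    g=cv2.resize(cv2.cvtColor(im[y0:y1,x0:x1],6),None,fx=k,fy=k,interpolation=cv2.INTER_CUBIC)
    _,m=cv2.threshold(g,0,255,(1 if dark else 0)+8)
    n,l,st,c=cv2.connectedComponentsWithStats(m); i=1+np.argmax(st[1:,4])
    r=cv2.minAreaRect(np.argwhere(l==i)[:,::-1].astype(np.float32)); f=lambda p:(np.array(p)+.5)/k-.5+[x0,y0]
    return f(c[i]),f(cv2.boxPoints(r)),np.array(r[1])/k
def cv(x,y,k,o): return (np.array([x,y])+.5)/k-.5+o
L=blob(t,281,186,295,209); R=blob(t,349,186,363,209)
H=blob(t,385,216,421,237,True)
for z in(.04,.043,.046):
    a,b=onz("top",[L[0],R[0]],z); print(z,a,b,np.linalg.norm(a-b),(a+b)/2,np.degrees(np.arctan2(*(a-b)[[0,1]]))*-1)
kn=cv(246,222,4,[260,170]); print("knob",onz("top",[kn],.061))
h=onz("top",H[1],.042); print("H",onz("top",[H[0]],.042),h,H[2])
# straightedge by ends, crop corners at z=.008
S=[cv(*p,4,[260,170]) for p in((405,240),(410,279),(722,188),(728,217))]
e=onz("top",S,.008); print(e,e.mean(0)); d=(e[2]+e[3]-e[0]-e[1])/2; print(np.linalg.norm(d),np.degrees(np.arctan2(d[1],d[0])))
# two-view: handle bar ends & pads
def tri(a,b):
    o1,r1=ray("top",[a]);o2,r2=ray("scene",[b]); A=np.c_[r1[0],-r2[0]]; q=np.linalg.lstsq(A,o2-o1,rcond=None)[0]
    p1=o1+r1[0]*q[0];p2=o2+r2[0]*q[1]; return (p1+p2)/2,np.linalg.norm(p1-p2)
sc=lambda x,y:cv(x,y,3.5,[240,180])
print("padL",tri(L[0],sc(206,48)));print("padR",tri(R[0],sc(364,172)))
print("handle",tri(cv(572,228,4,[260,170]),sc(392,361)));print("knob",tri(kn,sc(155,113)))
E
python3 m.py
```

```text
0.04 [0.57674034 0.11192928 0.04      ] [ 0.58082437 -0.09931661  0.04      ] 0.21128536840954096 [0.57878235 0.00630633 0.04      ] 1.1075635526511176
0.043 [0.57608934 0.11170277 0.043     ] [ 0.58016363 -0.09903944  0.043     ] 0.21078159416241013 [0.57812649 0.00633166 0.043     ] 1.1075635526511214
0.046 [0.57543834 0.11147626 0.046     ] [ 0.57950289 -0.09876227  0.046     ] 0.21027781991527927 [0.57747062 0.00635699 0.046     ] 1.1075635526511254
knob [[0.48618238 0.00590926 0.061     ]]
H [[ 0.49055779 -0.24160858  0.042     ]] [[ 0.49291176 -0.19880911  0.042     ]
 [ 0.50878704 -0.28315072  0.042     ]
 [ 0.48844896 -0.28583711  0.042     ]
 [ 0.47268011 -0.20179276  0.042     ]] [ 6.69723129 27.80513763]
[[ 0.48175739 -0.11933089  0.008     ]
 [ 0.45125763 -0.1229716   0.008     ]
 [ 0.52697797 -0.36967064  0.008     ]
 [ 0.50396439 -0.37319764  0.008     ]] [ 0.49098934 -0.24629269  0.008     ]
0.2550273905000715 -78.93083938232924
padL (array([0.57747923, 0.11163909, 0.04010207]), np.float64(0.0015991624050476828))
padR (array([ 0.57967413, -0.09879944,  0.04302215]), np.float64(0.0010503506249816739))
handle (array([ 0.49255021, -0.24629741,  0.03655452]), np.float64(0.00756669471701976))
knob (array([0.4863441 , 0.00582786, 0.06159879]), np.float64(0.0005240180701169231))
```

```bash
cat > to.py <<'E'
import sys; from h import *
from scipy.spatial.transform import Rotation as Ro
o=get_obs(); R=Ro.from_euler("xyz",o["ee_rot"],degrees=True)
print("t",round(o["time_s"],2),"p",np.round(o["eef_pos"]*1e3,2),"r",np.round(o["ee_rot"],2),"F",np.round(o["wrist_force"],2),"gap",round(o["finger_gap"],3))
for a in sys.argv[1:]:
    x,y,z,psi=map(float,a.split(","))
    T=Ro.from_euler("xyz",[180,0,psi],degrees=True)
    print(a,np.round(R.inv().apply(np.array([x,y,z])-o["eef_pos"]*1e3),2),np.round((R.inv()*T).as_rotvec(degrees=True),2))
E
python3 to.py 500,250,250,120 491,-244,110,101
```

```text
t 0.1 p [195.55 619.29 230.48] r [-1.7991e+02  1.0000e-02  1.6248e+02] F [0.15 0.28 0.44] gap 1.004
500,250,250,120 [-401.48 -260.57  -19.03] [-8.000e-02  4.000e-02  4.248e+01]
491,-244,110,101 [-541.55 -734.15  121.76] [-8.000e-02  6.000e-02  6.148e+01]
```

```bash
python3 -m pendant '[[0,-401,-261,-19,0,0,42],[0,-401,-261,-19,0,0,42],[0,-401,-261,-19,0,0,42],[0,-401,-261,-19,0,0,42],[0,-401,-261,-19,0,0,42],[0,-401,-261,-19,0,0,42],[0,-401,-261,-19,0,0,42],[0,-401,-261,-19,0,0,42],[0,-401,-261,-19,0,0,42],[0,-401,-261,-19,0,0,42],[0,-541.5,-734,122,0,0,61.5],[0,-541.5,-734,122,0,0,61.5],[0,-541.5,-734,122,0,0,61.5],[0,-541.5,-734,122,0,0,61.5],[0,-541.5,-734,122,0,0,61.5],[0,-541.5,-734,122,0,0,61.5],[0,-541.5,-734,122,0,0,61.5],[0,-541.5,-734,122,0,0,61.5],[0,-541.5,-734,122,0,0,61.5],[0,-541.5,-734,122,0,0,61.5]]'; python3 to.py 491,-244,110,101 491,-244,14,101
```

```text
time_s: 1.77
eef_pos: [0.4828, -0.1066, 0.1441]
ee_rot: [-180.0, -0.0, 101.0]
wrist_force: [0.1, 1.3, 0.2]
finger_gap: 0.503
t 1.77 p [ 482.76 -106.55  144.11] r [-1.7999e+02 -1.0000e-02  1.0101e+02] F [0.1  1.32 0.21] gap 0.503
491,-244,110,101 [-136.5   -18.15   34.09] [-0.01 -0.01  0.01]
491,-244,14,101 [-136.52  -18.14  130.09] [-0.01 -0.01  0.01]
```

```bash
python3 -m pendant '[[0,-136.5,-18,34,0,0,0],[0,-136.5,-18,34,0,0,0],[0,-136.5,-18,34,0,0,0],[0,-136.5,-18,34,0,0,0],[0,-136.5,-18,34,0,0,0],[0,-136.5,-18,34,0,0,0]]'
python3 - <<'E'
from h import *
s=snap("scene","s1"); t=snap("top","t1")
a=cv2.resize(s[200:350,280:430],None,fx=4,fy=4,interpolation=2); b=cv2.resize(t[190:250,350:450],None,fx=4,fy=4,interpolation=2)
c=np.zeros((600,600+0,3),np.uint8); c[:]=a; cv2.imwrite("pics/s1c.png",c)
E
python3 to.py 491,-244,14,101
```

```text
time_s: 2.27
eef_pos: [0.4908, -0.2431, 0.1101]
ee_rot: [-179.9, -0.0, 100.8]
wrist_force: [0.2, -0.0, -0.3]
finger_gap: 0.503
t 2.37 p [ 491.63 -240.72  110.54] r [-1.7999e+02 -7.0000e-02  1.0107e+02] F [0.3  0.14 0.19] gap 0.499
491,-244,14,101 [-3.22 -1.23 96.54] [-0.01 -0.07  0.07]
```

View pics/s1c.png

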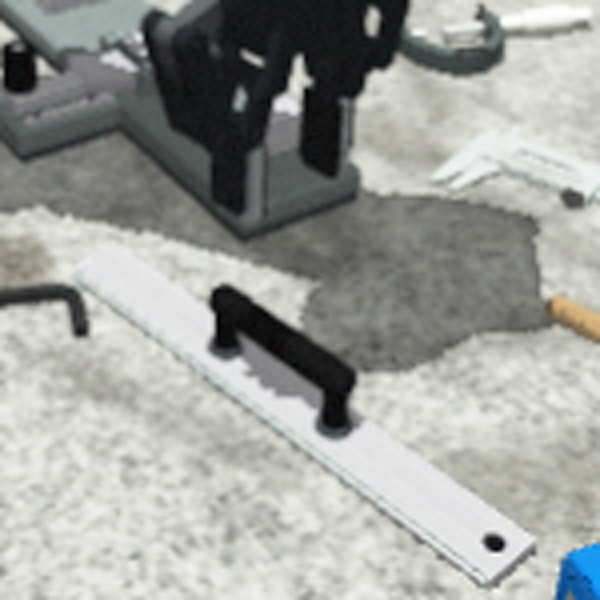

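The open jaws are above and behind the handle, and nothing is in the way. I'll cross-check the handle centre from this view: bar ends at crop (227,293) and (342,378), post feet at (225,348) and (335,424).

```bash
python3 - <<'E'
from h import *
c=lambda x,y:(np.array([x,y])+.5)/4-.5+[280,200]
b=onz("scene",[c(227,293),c(342,378)],.042);f=onz("scene",[c(225,348),c(335,424)],.008)
print(b,b.mean(0));print(f,f.mean(0))
e=onz("scene",[c(77,272),c(113,247),c(535,545),c(490,583)],.008);print(e,e.mean(0),np.linalg.norm(e[1]-e[2]))
E
python3 to.py 491,-244,14,101
```

```text
[[ 0.48447748 -0.21581706  0.042     ]
 [ 0.49542016 -0.28749107  0.042     ]] [ 0.48994882 -0.25165406  0.042     ]
[[ 0.48534878 -0.21381149  0.008     ]
 [ 0.49965918 -0.27984948  0.008     ]] [ 0.49250398 -0.24683049  0.008     ]
[[ 0.45251797 -0.1282154   0.008     ]
 [ 0.47793536 -0.11949109  0.008     ]
 [ 0.52732489 -0.3741936   0.008     ]
 [ 0.49954773 -0.37905966  0.008     ]] [ 0.48933149 -0.25023994  0.008     ] 0.2594469003018212
t 2.37 p [ 491.63 -240.72  110.54] r [-1.7999e+02 -7.0000e-02  1.0107e+02] F [0.3  0.14 0.19] gap 0.499
491,-244,14,101 [-3.22 -1.23 96.54] [-0.01 -0.07  0.07]
```

```bash
python3 -m pendant '[[0,-6,-1,35,0,0,0],[0,-6,-1,65,0,0,0],[0,-6,-1,85,0,0,0],[0,-6,-1,94,0,0,0],[0,-6,-1,96,0,0,0],[0,-6,-1,96,0,0,0],[0.4,-6,-1,96,0,0,0],[0.7,-6,-1,96,0,0,0],[1,-6,-1,96,0,0,0],[1,-6,-1,96,0,0,0],[1,-6,-1,96,0,0,0],[1,-6,-1,96,0,0,0]]' 60; python3 to.py 578,6,170,91.1
```

```text
time_s: 3.37
eef_pos: [0.4924, -0.2486, 0.0159]
ee_rot: [179.9, 0.0, 101.0]
wrist_force: [-0.9, 1.2, 8.3]
finger_gap: 0.154
t 3.37 p [ 492.42 -248.59   15.92] r [1.7991e+02 4.0000e-02 1.0098e+02] F [-0.9   1.17  8.33] gap 0.154
578,6,170,91.1 [ 233.54  132.74 -154.01] [0.1  0.03 9.88]
```

```bash
python3 -m pendant '[[1,0,0,0,0,0,0],[1,0,0,-10,0,0,0],[1,0,0,-35,0,0,0],[1,0,0,-65,0,0,0],[1,20,12,-90,0,0,1],[1,50,28,-100,0,0,2],[1,80,46,-100,0,0,3.5],[1,115,65,-100,0,0,5],[1,150,85,-100,0,0,6.5],[1,180,102,-100,0,0,8],[1,205,117,-95,0,0,9],[1,224,128,-85,0,0,9.8],[1,232,132,-75,0,0,9.9],[1,233.5,132.7,-70,0,0,9.9],[1,233.5,132.7,-70,0,0,9.9],[1,233.5,132.7,-70,0,0,9.9],[1,233.5,132.7,-70,0,0,9.9]]'
python3 - <<'E'
from h import *
s=snap("scene","s2"); t=snap("top","t2")
cv2.imwrite("pics/s2c.png",np.hstack([cv2.resize(s[170:280,250:400],None,fx=4,fy=4,interpolation=2)]))
E
python3 to.py 578,6,70,91.1
```

```text
time_s: 4.78
eef_pos: [0.5772, 0.0037, 0.0852]
ee_rot: [180.0, 0.1, 90.9]
wrist_force: [0.7, -0.3, -4.3]
finger_gap: 0.15
t 4.88 p [577.52   4.39  85.33] r [1.7996e+02 3.0000e-02 9.0940e+01] F [ 1.71  0.64 -4.38] gap 0.153
578,6,70,91.1 [ 1.61  0.49 15.33] [ 0.04  0.03 -0.16]
```

View pics/s2c.png

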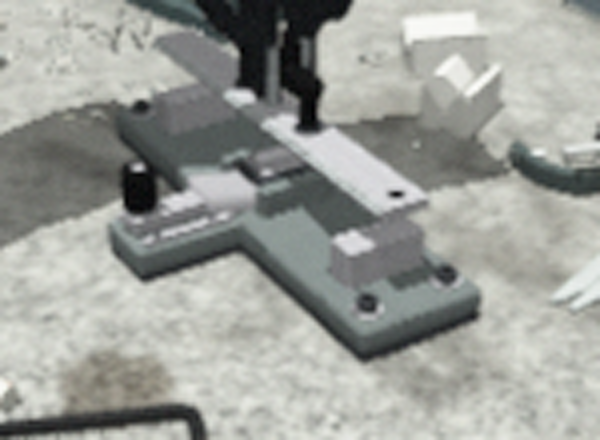

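The bar hangs level over the pads, its near (right) end just above the right pad. I check centring from the bar's end edges in the top view.

Run:
```python
from h import *
t=cv2.imread("pics/t2.png"); g=cv2.cvtColor(t,6).astype(float)
b=np.array([.578,.0063]);th=np.radians(1.1);yv=np.array([-np.sin(th),np.cos(th)]);xv=np.array([np.cos(th),np.sin(th)])
ys=np.arange(-.15,.1505,.003)
for xo in(-.008,0,.008):
    P=np.c_[b+np.outer(ys,yv)+xo*xv,np.full(len(ys),.0774)]; q=proj("top",P).astype(np.float32)
    v=cv2.remap(g.astype(np.float32),q[:,:1],q[:,1:],1).ravel(); print(xo); print(np.round(v).astype(int))
xs=np.arange(-.04,.041,.003)
for yo in(-.085,-.1):
    P=np.c_[b+yo*yv+np.outer(xs,xv),np.full(len(xs),.0774)]; q=proj("top",P).astype(np.float32)
    print(yo,np.round(cv2.remap(g.astype(np.float32),q[:,:1],q[:,1:],1).ravel()).astype(int))
```

```text
-0.008
[132 133 132 130 134 138 151 173 185 182 176 178 186 191 194 194 194 194
 194 193 192 193 192 192 193 192 191 192 192 192 194 193 193 191 189 184
 170 146 116  86  70  65  66  67  70  73  73  74  76  77  77  77  78  78
  78  79  80  79  79  79  78  79  80  82  81  79  79  79  78  78  78  78
  77  76  75  75  73  73  72  69  70  68  67  63  62  62  60  62  72  89
 106 117 121 118 106  94  88  90 100 126 152]
0
[142 138 133 127 130 136 155 176 177 152 134 148 174 188 191 193 192 194
 192 192 193 194 193 193 193 193 192 192 193 193 191 193 192 190 185 164
 127  89  68  64  65  68  71  71  73  73  73  74  76  75  77  78  77  79
  79  79  80  79  80  80  80  79  80  80  79  78  77  78  78  77  76  76
  76  74  73  74  72  71  71  70  69  67  66  64  61  60  65  77  96 109
 117 121 120 117 109 106 110 118 129 148 162]
0.008
[155 150 145 137 138 145 155 174 186 186 185 186 186 188 188 188 189 188
 189 189 189 186 186 187 187 187 187 186 187 187 187 186 187 185 174 142
 102  71  64  64  67  70  71  71  73  74  75  77  78  78  76  77  78  78
  78  79  80  80  81  80  79  79  79  79  79  79  77  78  78  79  78  74
  74  74  72  71  70  68  68  69  67  66  63  62  60  67  86 102 112 117
 127 139 149 147 136 132 135 133 135 148 163]
-0.085 [135 134 131 129 128 126 130 141 162 181 190 193 194 194 194 193 186 166
 138 121 119 124 128 135 139 139 136]
-0.1 [131 129 143 167 185 190 186 174 174 183 191 194 193 193 192 193 188 173
 151 137 131 130 139 150 157 159 156]
```

```bash
cat > chk.py <<'E'
# reads pendant output; prints z and Fz; exit 1 when Fz >= limit
import sys,re
s=sys.stdin.read(); lim=float(sys.argv[1])
g=lambda k:[float(v) for v in re.search(k+r": \[(.*?)\]",s).group(1).split(",")]
f=g("wrist_force"); p=g("eef_pos"); print(s.split("\n")[0][8:],p[2],f[2],end=" | ")
sys.exit(f[2]>=lim)
E
python3 -m pendant '[[1,0.3,0.5,5,0,0,0],[1,1,2,11,0,0,0],[1,1,2,13.5,0,0,0],[1,1,2,15,0,0,0],[1,1,2,15,0,0,0],[1,1,2,15,0,0,0],[1,1,2,15,0,0,0]]' | python3 chk.py -1 &&
python3 -m pendant '[[1,0,0,0.3,0,0,0]]' | python3 chk.py -1 &&
python3 -m pendant '[[1,0,0,0.3,0,0,0]]' | python3 chk.py -1 &&
python3 -m pendant '[[1,0,0,0.3,0,0,0]]' | python3 chk.py -1 &&
python3 -m pendant '[[1,0,0,0.3,0,0,0]]' | python3 chk.py -1 &&
python3 -m pendant '[[1,0,0,0.3,0,0,0]]' | python3 chk.py -1 &&
python3 -m pendant '[[1,0,0,0.3,0,0,0]]' | python3 chk.py -1 &&
python3 -m pendant '[[1,0,0,0.3,0,0,0]]' | python3 chk.py -1 &&
python3 -m pendant '[[1,0,0,0.3,0,0,0]]' | python3 chk.py -1
python3 to.py
```

```text
5.47 0.0698 -4.5 | 5.55 0.0696 -4.3 | 5.63 0.0693 -4.5 | 5.72 0.0689 -4.0 | 5.8 0.0685 -5.2 | 5.88 0.0682 -4.3 | 5.97 0.0679 -4.7 | 6.05 0.0676 -4.6 | 6.13 0.0673 -3.8 | t 6.13 p [579.43   7.19  67.25] r [-180.      0.     91.08] F [-0.56  0.29 -3.77] gap 0.147
```

```bash
python3 -m pendant '[[1,0,0,0.25,0,0,0]]' | python3 chk.py -1 &&
python3 -m pendant '[[1,0,0,0.25,0,0,0]]' | python3 chk.py -1 &&
python3 -m pendant '[[1,0,0,0.25,0,0,0]]' | python3 chk.py -1 &&
python3 -m pendant '[[1,0,0,0.25,0,0,0]]' | python3 chk.py -1 &&
python3 -m pendant '[[1,0,0,0.25,0,0,0]]' | python3 chk.py -1 &&
python3 -m pendant '[[1,0,0,0.25,0,0,0]]' | python3 chk.py -1 &&
python3 -m pendant '[[1,0,0,0.25,0,0,0]]' | python3 chk.py -1 &&
python3 -m pendant '[[1,0,0,0.25,0,0,0]]' | python3 chk.py -1 &&
python3 -m pendant '[[1,0,0,0.25,0,0,0]]' | python3 chk.py -1 &&
python3 -m pendant '[[1,0,0,0.25,0,0,0]]' | python3 chk.py -1 &&
python3 -m pendant '[[1,0,0,0.25,0,0,0]]' | python3 chk.py -1 &&
python3 -m pendant '[[1,0,0,0.25,0,0,0]]' | python3 chk.py -1 &&
python3 -m pendant '[[1,0,0,0.25,0,0,0]]' | python3 chk.py -1 &&
python3 -m pendant '[[1,0,0,0.25,0,0,0]]' | python3 chk.py -1 &&
python3 -m pendant '[[1,0,0,0.25,0,0,0]]' | python3 chk.py -1 &&
python3 -m pendant '[[1,0,0,0.25,0,0,0]]' | python3 chk.py -1 &&
python3 -m pendant '[[1,0,0,0.25,0,0,0]]' | python3 chk.py -1 &&
python3 -m pendant '[[1,0,0,0.25,0,0,0]]' | python3 chk.py -1 &&
python3 -m pendant '[[1,0,0,0.25,0,0,0]]' | python3 chk.py -1 &&
python3 -m pendant '[[1,0,0,0.25,0,0,0]]' | python3 chk.py -1
python3 to.py
```

```text
6.22 0.067 -3.8 | 6.3 0.0668 -5.0 | 6.38 0.0665 -4.1 | 6.47 0.0663 -4.1 | 6.55 0.066 -4.6 | 6.63 0.0658 -3.7 | 6.72 0.0655 -3.9 | 6.8 0.0654 -0.8 | t 6.8 p [579.52   7.18  65.39] r [179.99  -0.    91.08] F [-1.5   0.01 -0.83] gap 0.151
```

Contact on the nose came at TCP 65.4, so the crown is at about 49.5 mm. I let go and move up.

```bash
python3 -m pendant '[[0.6,0,0,0,0,0,0],[0.3,0,0,0,0,0,0],[0,0,0,0,0,0,0],[0,0,0,0,0,0,0],[0,0,0,0,0,0,0],[0,0,0,-10,0,0,0],[0,0,0,-35,0,0,0],[0,0,0,-50,0,0,0],[0.5,15,0,-55,0,0,0],[1,50,0,-55,0,0,0],[1,85,0,-55,0,0,0],[1,101,0,-55,0,0,0],[1,101,0,-55,0,0,0],[1,101,0,-55,0,0,0],[1,101,0,-55,0,0,0]]' 60
python3 - <<'E'
from h import *
s=snap("scene","s3"); t=snap("top","t3")
a=cv2.resize(s[170:270,250:400],None,fx=4,fy=4,interpolation=2);b=cv2.resize(t[170:220,255:405],None,fx=4,fy=4,interpolation=2)
cv2.imwrite("pics/s3c.png",np.vstack([a,b]))
E
python3 to.py 576.5,114,80,91.1
```

```text
time_s: 8.05
eef_pos: [0.5778, 0.1068, 0.1208]
ee_rot: [180.0, 0.1, 91.0]
wrist_force: [-0.2, -0.2, -0.2]
finger_gap: 0.001
t 8.15 p [577.77 106.26 120.68] r [1.7998e+02 5.0000e-02 9.0940e+01] F [-1.19 -0.31 -0.24] gap -0.0
576.5,114,80,91.1 [ 7.8  -1.17 40.67] [ 0.02  0.05 -0.16]
```

View pics/s3c.png

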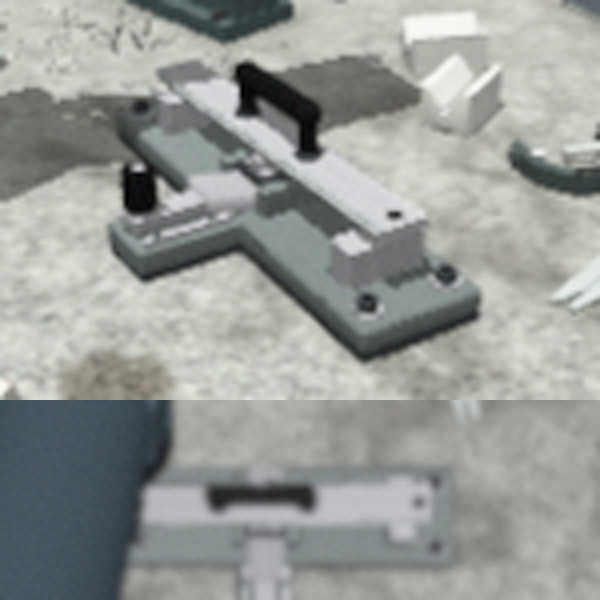

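The bar lies on the nose across both pads, roughly centred and clear of the gripper. Now the left press.

```bash
python3 -m pendant '[[1,8,0,30,0,0,0],[1,8,0,48,0,0,0],[1,8,0,54,0,0,0],[1,8,0,55,0,0,0],[1,8,0,56,0,0,0],[1,8,0,57,0,0,0],[1,8,0,58,0,0,0],[1,8,0,59,0,0,0],[1,8,0,60,0,0,0],[1,8,0,61,0,0,0],[1,8,0,62,0,0,0],[1,8,0,63,0,0,0],[1,8,0,64,0,0,0],[1,8,0,64.5,0,0,0],[1,8,0,64.5,0,0,0]]' | python3 chk.py 3 &&
python3 -m pendant '[[1,0,0,0.25,0,0,0]]' | python3 chk.py 3 &&
python3 -m pendant '[[1,0,0,0.25,0,0,0]]' | python3 chk.py 3 &&
python3 -m pendant '[[1,0,0,0.25,0,0,0]]' | python3 chk.py 3 &&
python3 -m pendant '[[1,0,0,0.25,0,0,0]]' | python3 chk.py 3 &&
python3 -m pendant '[[1,0,0,0.25,0,0,0]]' | python3 chk.py 3 &&
python3 -m pendant '[[1,0,0,0.2,0,0,0]]' | python3 chk.py 3 &&
python3 -m pendant '[[1,0,0,0.2,0,0,0]]' | python3 chk.py 3 &&
python3 -m pendant '[[1,0,0,0.2,0,0,0]]' | python3 chk.py 3 &&
python3 -m pendant '[[1,0,0,0.2,0,0,0]]' | python3 chk.py 3 &&
python3 -m pendant '[[1,0,0,0.2,0,0,0]]' | python3 chk.py 3 &&
python3 -m pendant '[[1,0,0,0.15,0,0,0]]' | python3 chk.py 3 &&
python3 -m pendant '[[1,0,0,0.15,0,0,0]]' | python3 chk.py 3 &&
python3 -m pendant '[[1,0,0,0.15,0,0,0]]' | python3 chk.py 3 &&
python3 -m pendant '[[1,0,0,0.15,0,0,0]]' | python3 chk.py 3 &&
python3 -m pendant '[[1,0,0,0.15,0,0,0]]' | python3 chk.py 3 &&
python3 -m pendant '[[1,0,0,0.15,0,0,0]]' | python3 chk.py 3 &&
python3 -m pendant '[[1,0,0,0.15,0,0,0]]' | python3 chk.py 3 &&
python3 -m pendant '[[1,0,0,0.15,0,0,0]]' | python3 chk.py 3 &&
python3 -m pendant '[[1,0,0,0.15,0,0,0]]' | python3 chk.py 3 &&
python3 -m pendant '[[1,0,0,0.15,0,0,0]]' | python3 chk.py 3
python3 to.py
```

```text
9.4 0.0556 -0.4 | 9.48 0.0555 -0.4 | 9.57 0.0553 0.2 | 9.65 0.055 -0.2 | 9.73 0.0548 0.2 | 9.82 0.0545 0.3 | 9.9 0.0543 0.8 | 9.98 0.0541 -0.1 | 10.07 0.0539 0.4 | 10.15 0.0537 1.4 | 10.23 0.0537 2.9 | 10.32 0.0536 4.4 | t 10.32 p [577.46 116.16  53.62] r [ 1.800e+02 -1.000e-02  9.108e+01] F [-1.08 -0.36  4.42] gap -0.002
```

```bash
python3 -m pendant '[[1,0,0,0.15,0,0,0],[1,0,0,0.15,0,0,0]]' | python3 chk.py 9 &&
python3 -m pendant '[[1,0,0,0.1,0,0,0],[1,0,0,0.1,0,0,0]]' | python3 chk.py 9 &&
python3 -m pendant '[[1,0,0,0.1,0,0,0],[1,0,0,0.1,0,0,0]]' | python3 chk.py 9 &&
python3 -m pendant '[[1,0,0,0.1,0,0,0],[1,0,0,0.1,0,0,0]]' | python3 chk.py 9 
python3 -m pendant '[[1,0,0,0,0,0,0],[1,0,0,0,0,0,0]]' | python3 chk.py 9 ; python3 to.py
```

```text
10.48 0.0536 5.7 | 10.65 0.0536 6.6 | 10.82 0.0535 6.5 | 10.98 0.0535 7.5 | 11.15 0.0535 6.7 | t 11.15 p [577.5  116.2   53.52] r [ 1.7999e+02 -2.0000e-02  9.1080e+01] F [-2.98 -0.54  6.67] gap -0.002
```

```bash
python3 -m pendant '[[1,0,0,0.2,0,0,0],[1,0,0,0.2,0,0,0]]' | python3 chk.py 9.5 &&
python3 -m pendant '[[1,0,0,0.2,0,0,0],[1,0,0,0.2,0,0,0]]' | python3 chk.py 9.5 &&
python3 -m pendant '[[1,0,0,0.2,0,0,0],[1,0,0,0.2,0,0,0]]' | python3 chk.py 9.5 
python3 -m pendant '[[1,0,0,0,0,0,0],[1,0,0,0,0,0,0],[1,0,0,0,0,0,0]]' | python3 chk.py 9 ; python3 to.py 577.5,112,104,91.1 583,-100,104,91.1
```

```text
11.32 0.0535 8.0 | 11.48 0.0535 10.7 | 11.73 0.0535 11.1 | t 11.73 p [577.52 116.21  53.48] r [ 1.7999e+02 -3.0000e-02  9.1070e+01] F [-2.74 -0.79 11.06] gap -0.001
577.5,112,104,91.1 [ -4.18  -0.1  -50.52] [ 0.01 -0.03 -0.03]
583,-100,104,91.1 [-216.24    1.44  -50.63] [ 0.01 -0.03 -0.03]
```

```bash
python3 -c "
from h import *
snap('scene','sL');snap('top','tL')"
python3 -m pendant '[[1,0,0,-5,0,0,0],[1,0,0,-20,0,0,0],[1,0,0,-51,0,0,0],[1,-40,0,-53,0,0,0],[1,-80,0,-53,0,0,0],[1,-120,0,-53,0,0,0],[1,-160,0,-53,0,0,0],[1,-195,0,-53,0,0,0],[1,-212,0,-53,0,0,0],[1,-217.5,0,-53,0,0,0],[1,-217.5,0,-53,0,0,0],[1,-217.5,0,-53,0,0,0],[1,-217.5,0,-53,0,0,0]]'; python3 to.py 581.5,-101,66,91.1
```

```text
time_s: 12.92
eef_pos: [0.5817, -0.0986, 0.1053]
ee_rot: [-180.0, -0.1, 91.3]
wrist_force: [0.0, 0.2, -0.4]
finger_gap: 0.001
t 12.92 p [581.72 -98.61 105.29] r [-1.7998e+02 -8.0000e-02  9.1250e+01] F [ 0.05  0.15 -0.43] gap 0.001
581.5,-101,66,91.1 [-2.44 -0.27 39.28] [-0.02 -0.08  0.15]
```

```bash
python3 -m pendant '[[1,0,0,20,0,0,0],[1,0,0,34,0,0,0],[1,0,0,39,0,0,0],[1,0,0,40,0,0,0],[1,0,0,41,0,0,0],[1,0,0,42,0,0,0],[1,0,0,43,0,0,0],[1,0,0,44,0,0,0],[1,0,0,45,0,0,0],[1,0,0,46,0,0,0],[1,0,0,47,0,0,0],[1,0,0,48,0,0,0],[1,0,0,49,0,0,0],[1,0,0,49.5,0,0,0],[1,0,0,50,0,0,0]]' | python3 chk.py 3 &&
python3 -m pendant '[[1,0,0,0.25,0,0,0]]' | python3 chk.py 3 &&
python3 -m pendant '[[1,0,0,0.25,0,0,0]]' | python3 chk.py 3 &&
python3 -m pendant '[[1,0,0,0.25,0,0,0]]' | python3 chk.py 3 &&
python3 -m pendant '[[1,0,0,0.25,0,0,0]]' | python3 chk.py 3 &&
python3 -m pendant '[[1,0,0,0.2,0,0,0]]' | python3 chk.py 3 &&
python3 -m pendant '[[1,0,0,0.2,0,0,0]]' | python3 chk.py 3 &&
python3 -m pendant '[[1,0,0,0.2,0,0,0]]' | python3 chk.py 3 &&
python3 -m pendant '[[1,0,0,0.2,0,0,0]]' | python3 chk.py 3 &&
python3 -m pendant '[[1,0,0,0.2,0,0,0]]' | python3 chk.py 3 &&
python3 -m pendant '[[1,0,0,0.2,0,0,0]]' | python3 chk.py 3 &&
python3 -m pendant '[[1,0,0,0.2,0,0,0]]' | python3 chk.py 3 &&
python3 -m pendant '[[1,0,0,0.2,0,0,0]]' | python3 chk.py 3 &&
python3 -m pendant '[[1,0,0,0.2,0,0,0]]' | python3 chk.py 3 &&
python3 -m pendant '[[1,0,0,0.2,0,0,0]]' | python3 chk.py 3 &&
python3 -m pendant '[[1,0,0,0.2,0,0,0]]' | python3 chk.py 3 &&
python3 -m pendant '[[1,0,0,0.2,0,0,0]]' | python3 chk.py 3
python3 -m pendant '[[1,0,0,0.2,0,0,0],[1,0,0,0.2,0,0,0]]' | python3 chk.py 9.5 &&
python3 -m pendant '[[1,0,0,0.2,0,0,0],[1,0,0,0.2,0,0,0]]' | python3 chk.py 9.5 &&
python3 -m pendant '[[1,0,0,0.2,0,0,0],[1,0,0,0.2,0,0,0]]' | python3 chk.py 9.5
python3 to.py
```

```text
14.17 0.0555 -0.3 | 14.25 0.0552 -0.3 | 14.33 0.055 1.0 | 14.42 0.0548 -0.1 | 14.5 0.0546 -0.9 | 14.58 0.0543 0.5 | 14.67 0.0541 -0.3 | 14.75 0.0539 -1.1 | 14.83 0.0537 0.4 | 14.92 0.0537 3.7 | 15.08 0.0536 4.9 | 15.25 0.0536 6.4 | 15.42 0.0535 8.1 | t 15.42 p [ 581.58 -101.29   53.52] r [ 1.7999e+02 -2.0000e-02  9.1080e+01] F [-2.06  0.51  8.07] gap -0.002
```

```bash
python3 -m pendant '[[1,0,0,0.2,0,0,0],[1,0,0,0.2,0,0,0],[1,0,0,0.2,0,0,0]]' | python3 chk.py 9.5;  python3 -c "
from h import *
snap('scene','sR');snap('top','tR')"
python3 to.py 486,6,115,181.1
python3 -m pendant '[[1,0,0,-4,0,0,0],[1,0,0,-15,0,0,0],[1,0,0,-40,0,0,0],[1,0,0,-58,0,0,0],[0.5,0,0,-60,0,0,0]]'
python3 -c "
from h import *
snap('scene','sR2');snap('top','tR2')"
python3 to.py 486,6,115,181.1
```

```text
15.67 0.0535 10.3 | t 15.77 p [ 581.58 -101.31   53.49] r [ 1.7999e+02 -2.0000e-02  9.1070e+01] F [-2.97  0.63  9.22] gap -0.002
486,6,115,181.1 [109.1  -93.54 -61.49] [ 3.000e-02 -1.000e-02 -9.003e+01]
time_s: 16.18
eef_pos: [0.5838, -0.1019, 0.1165]
ee_rot: [179.7, 0.0, 91.1]
wrist_force: [1.4, -0.0, 0.4]
finger_gap: 0.127
t 16.28 p [ 582.26 -101.26  113.89] r [1.7987e+02 1.0000e-02 9.1090e+01] F [-0.17  0.11  0.17] gap 0.242
486,6,115,181.1 [109.07 -94.21  -1.34] [ 9.000e-02  1.000e-01 -9.001e+01]
```

Run:
```python
from h import *
a=[cv2.resize(cv2.imread(f"pics/{n}.png")[190:260,310:390],None,fx=5,fy=5,interpolation=2) for n in("sL","sR2")]
cv2.imwrite("pics/cmp1.png",np.hstack(a))
for z in(.056,.057,.060,.065): print(z,proj("scene",[[.5815,-.12,z]]))
```

```text
0.056 [[350.36309486 227.82489629]]
0.057 [[350.37938226 227.42201022]]
0.06 [[350.42835293 226.21041855]]
0.065 [[350.51033399 224.18127091]]
```

View pics/cmp1.png

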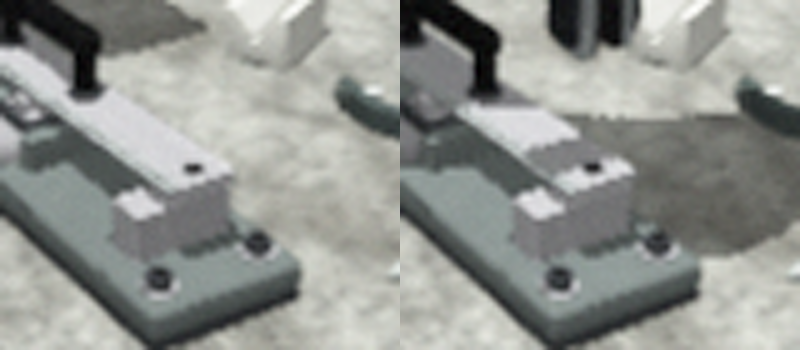

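Run:
```python
from h import *
I={n:cv2.cvtColor(cv2.imread(f"pics/{n}.png"),6).astype(np.float32) for n in("s3","sL","sR","sR2")}
print(proj("scene",[[.576,.125,.055],[.576,.07,.055]]))
a=[cv2.resize(cv2.imread(f"pics/{n}.png")[175:235,280:340],None,fx=6,fy=6,interpolation=2) for n in("sR","sR2")]
b=[cv2.resize(cv2.imread(f"pics/{n}.png")[175:235,280:340],None,fx=6,fy=6,interpolation=2) for n in("s3","sL")]
for x0,y0,x1,y1,nm in((306,184,332,212,"handle"),(285,182,312,205,"leftend")):
  for n in I:
    A=I["s3"][y0:y1,x0:x1];B=I[n][y0:y1,x0:x1]; print(nm,n,cv2.phaseCorrelate(A,B,cv2.createHanningWindow(A.shape[::-1],cv2.CV_32F)))
cv2.imwrite("pics/cmp2.png",np.hstack(a))
```

```text
[[295.16868008 186.54889886]
 [305.16713439 194.5408079 ]]
handle s3 ((0.5, 0.0), 1.0)
handle sL ((0.39426504861627976, 0.09038545098450435), 0.9397638544624234)
handle sR ((0.6664500523034889, -0.14014348015208888), 0.902867070539498)
handle sR2 ((0.565509816913373, -0.3044121564997102), 0.9452869522718735)
leftend s3 ((0.5, 0.0), 1.0)
leftend sL ((0.8647427110475459, -0.1564161832297728), 0.8699896423904984)
leftend sR ((3.0591922762276287, 1.1412858621450006), 0.38442003616580256)
leftend sR2 ((0.48136689004207867, -1.7273792214742585), 0.5524833511423182)
```

View pics/cmp2.png

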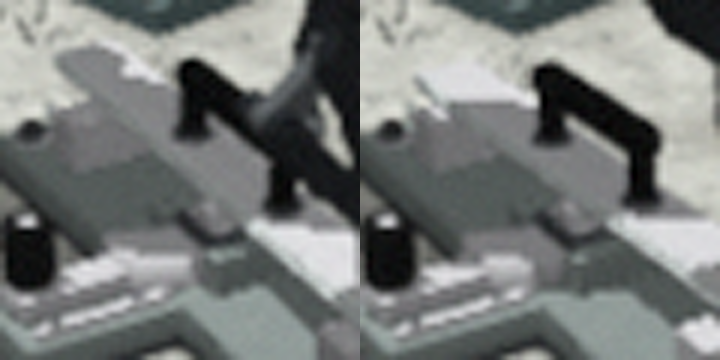

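Pressed right, the left end stands about 3 px (roughly 9–10 mm) higher than after release, because the bar falls back left by itself. With crown contact at 49.5 and both ends fully down at TCP 53.5 (the top face, so pads at about 45), the nose is about 4.2–4.7 mm high. I plan to draw about 25 mm. First I move over the knob.

```bash
python3 -m pendant '[[0,15,-13,-3,0,0,-7],[0,40,-35,-3,0,0,-14],[0,70,-60,-3,0,0,-21],[0,95,-82,-1,0,0,-28],[0,109,-94,-1,0,0,-35],[0,109,-94,-1,0,0,-42],[0,109,-94,-1,0,0,-49],[0,109,-94,-1,0,0,-56],[0,109,-94,-1,0,0,-63],[0,109,-94,-1,0,0,-70],[0,109,-94,-1,0,0,-77],[0,109,-94,-1,0,0,-84],[0,109,-94,-1,0,0,-90],[0,109,-94,-1,0,0,-90],[0,109,-94,-1,0,0,-90],[0,109,-94,-1,0,0,-90]]';python3 -c "
from h import *
snap('scene','s5');snap('top','t5')"; python3 to.py 486,6,38,181.1
```

```text
time_s: 17.62
eef_pos: [0.4851, 0.0059, 0.1133]
ee_rot: [180.0, -0.0, -179.1]
wrist_force: [-0.3, -0.7, -0.2]
finger_gap: 0.504
t 17.72 p [485.21   5.96 113.5 ] r [-1.7999e+02 -3.0000e-02 -1.7903e+02] F [-0.    0.11 -0.25] gap 0.496
486,6,38,181.1 [-8.30e-01  3.00e-02  7.55e+01] [-0.01 -0.03 -0.13]
```

```bash
python3 -m pendant '[[0,-0.8,0,30,0,0,0],[0,-0.8,0,50,0,0,0],[0,-0.8,0,65,0,0,0],[0,-0.8,0,72,0,0,0],[0,-0.8,0,75,0,0,0],[0,-0.8,0,75,0,0,0]]' | python3 chk.py 3 && python3 -m pendant '[[0.2,0,0,0,0,0,0],[0.4,0,0,0,0,0,0],[0.6,0,0,0,0,0,0],[0.8,0,0,0,0,0,0],[1,0,0,0,0,0,0],[1,0,0,0,0,0,0],[1,0,0,0,0,0,0]]' 30; python3 to.py
```

```text
18.22 0.0385 0.1 | time_s: 18.8
eef_pos: [0.487, 0.0062, 0.0397]
ee_rot: [180.0, 0.1, -178.9]
wrist_force: [-0.8, 1.2, 7.3]
finger_gap: 0.218
t 18.8 p [486.97   6.22  39.65] r [ 1.7998e+02  9.0000e-02 -1.7892e+02] F [-0.84  1.16  7.3 ] gap 0.218
```

```bash
python3 -m pendant '[[1,0,0,0,0,0,0],[1,1,0,0,0,0,0],[1,3,0,0,0,0,0],[1,5,0,0,0,0,0],[1,7.5,0,0,0,0,0],[1,10,0,0,0,0,0],[1,12.5,0,0,0,0,0],[1,15,0,0,0,0,0],[1,17.5,0,0,0,0,0],[1,20,0,0,0,0,0],[1,22,0,0,0,0,0],[1,24,0,0,0,0,0],[1,25,0,0,0,0,0],[1,25,0,0,0,0,0],[1,25,0,0,0,0,0],[1,25,0,0,0,0,0]]' 50; python3 to.py; python3 -c "
from h import *
snap('scene','s6');snap('top','t6')
for n in ('t5','t6'): pass"
```

```text
time_s: 20.13
eef_pos: [0.4642, 0.006, 0.0398]
ee_rot: [180.0, 0.3, -178.9]
wrist_force: [4.6, 0.7, 4.5]
finger_gap: 0.218
t 20.13 p [464.17   5.96  39.76] r [ 179.97    0.33 -178.91] F [4.55 0.69 4.52] gap 0.218
```

```bash
python3 -m pendant '[[1,0.8,0,0,0,0,0],[1,1.6,0,0,0,0,0],[1,2.2,0,0,0,0,0],[1,2.2,0,0,0,0,0],[1,2.2,0,0,0,0,0]]'; python3 to.py; python3 -c "
from h import *
t=cv2.imread('pics/t6.png');s=cv2.imread('pics/s6.png')
cv2.imwrite('pics/s6c.png',cv2.resize(s[170:260,260:380],None,fx=5,fy=5,interpolation=2))"
```

```text
time_s: 20.65
eef_pos: [0.4622, 0.0059, 0.0398]
ee_rot: [180.0, 0.4, -178.9]
wrist_force: [5.3, 1.6, 3.5]
finger_gap: 0.212
t 20.65 p [462.15   5.91  39.78] r [ 179.97    0.35 -178.91] F [5.3  1.63 3.46] gap 0.212
```

View pics/s6c.png

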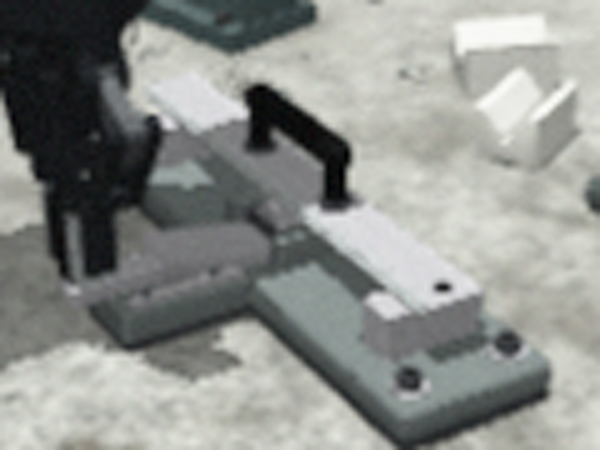

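The wedge followed the grip by 24.8 mm, and the straightedge still lies across the pads. I let go, lift off and go to the left end.

```bash
python3 -m pendant '[[0.5,0,0,0,0,0,0],[0,0,0,0,0,0,0],[0,0,0,0,0,0,0],[0,0,0,0,0,0,0],[0,0,0,-15,0,0,0],[0,0,0,-45,0,0,0],[0,0,0,-78,0,0,0],[0,0,0,-78,0,0,0],[0,0,0,-78,0,0,0],[0,0,0,-78,0,0,0]]'; python3 -c "
from h import *
snap('scene','s7');snap('top','t7')
for z in (.0628,): 
  pass"; python3 to.py 577.5,113,115,91.1
```

```text
time_s: 21.48
eef_pos: [0.4584, 0.0054, 0.1164]
ee_rot: [-180.0, -0.0, -178.9]
wrist_force: [0.0, -0.2, -0.8]
finger_gap: 0.499
t 21.58 p [457.89   5.33 115.67] r [-1.7999e+02 -1.4000e-01 -1.7892e+02] F [ 0.19 -0.44  0.08] gap 0.502
577.5,113,115,91.1 [-121.62  105.39    0.34] [-0.12 -0.1  89.98]
```

```bash
python3 -m pendant '[[0.5,-20,18,0,0,0,7],[1,-50,44,0,0,0,14],[1,-85,74,0,0,0,21],[1,-110,95,0,0,0,28],[1,-121.6,105.4,0,0,0,35],[1,-121.6,105.4,0,0,0,42],[1,-121.6,105.4,0,0,0,49],[1,-121.6,105.4,0,0,0,56],[1,-121.6,105.4,0,0,0,63],[1,-121.6,105.4,0,0,0,70],[1,-121.6,105.4,0,0,0,77],[1,-121.6,105.4,0,0,0,84],[1,-121.6,105.4,0,0,0,90],[1,-121.6,105.4,0,0,0,90],[1,-121.6,105.4,0,0,0,90],[1,-121.6,105.4,0,0,0,90]]'; python3 -c "
from h import *
s=snap('scene','s8');t=snap('top','t8')
a=cv2.resize(s[175:235,270:350],None,fx=5,fy=5,interpolation=2);b=cv2.resize(t[180:240,300:380],None,fx=5,fy=5,interpolation=2)
cv2.imwrite('pics/c8.png',np.hstack([a,b]))"; python3 to.py 577.5,113,60,91.1
```

```text
time_s: 22.92
eef_pos: [0.5782, 0.113, 0.116]
ee_rot: [-179.9, 0.0, 91.3]
wrist_force: [-0.0, 0.8, -0.3]
finger_gap: 0.002
t 23.02 p [578.48 112.98 116.4 ] r [-1.7997e+02  1.0000e-02  9.1180e+01] F [-0.29 -0.12  0.34] gap 0.003
577.5,113,60,91.1 [ 5.00e-02 -9.50e-01  5.64e+01] [-0.03  0.01  0.08]
```

View pics/c8.png

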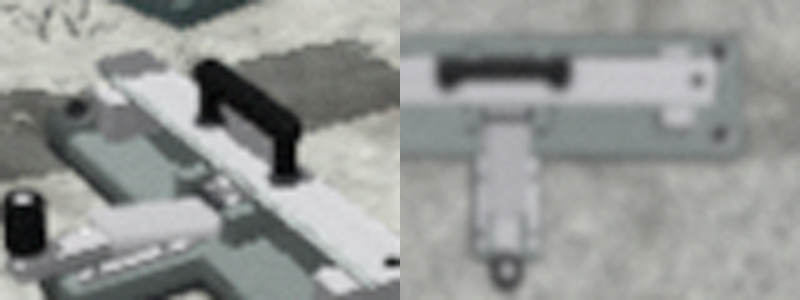

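The knob now stands drawn out at top (321.6,233.6), about 8.5 px or 25 mm farther out than before. The bar lies on the pads. I press left again.

```bash
python3 -m pendant '[[1,0,-1,30,0,0,0],[1,0,-1,50,0,0,0],[1,0,-1,57,0,0,0],[1,0,-1,58.5,0,0,0],[1,0,-1,59.5,0,0,0],[1,0,-1,60.5,0,0,0],[1,0,-1,61.2,0,0,0],[1,0,-1,61.2,0,0,0],[1,0,-1,61.2,0,0,0]]' | python3 chk.py 3 &&
python3 -m pendant '[[1,0,0,0.25,0,0,0]]' | python3 chk.py 3 &&
python3 -m pendant '[[1,0,0,0.25,0,0,0]]' | python3 chk.py 3 &&
python3 -m pendant '[[1,0,0,0.2,0,0,0]]' | python3 chk.py 3 &&
python3 -m pendant '[[1,0,0,0.2,0,0,0]]' | python3 chk.py 3 &&
python3 -m pendant '[[1,0,0,0.2,0,0,0]]' | python3 chk.py 3 &&
python3 -m pendant '[[1,0,0,0.2,0,0,0]]' | python3 chk.py 3 &&
python3 -m pendant '[[1,0,0,0.2,0,0,0]]' | python3 chk.py 3 &&
python3 -m pendant '[[1,0,0,0.2,0,0,0]]' | python3 chk.py 3 &&
python3 -m pendant '[[1,0,0,0.2,0,0,0]]' | python3 chk.py 3 &&
python3 -m pendant '[[1,0,0,0.2,0,0,0]]' | python3 chk.py 3 &&
python3 -m pendant '[[1,0,0,0.2,0,0,0]]' | python3 chk.py 3 &&
python3 -m pendant '[[1,0,0,0.2,0,0,0]]' | python3 chk.py 3 &&
python3 -m pendant '[[1,0,0,0.2,0,0,0]]' | python3 chk.py 3 &&
python3 -m pendant '[[1,0,0,0.2,0,0,0]]' | python3 chk.py 3 &&
python3 -m pendant '[[1,0,0,0.2,0,0,0]]' | python3 chk.py 3
python3 -m pendant '[[1,0,0,0.2,0,0,0],[1,0,0,0.2,0,0,0]]' | python3 chk.py 9.5 &&
python3 -m pendant '[[1,0,0,0.2,0,0,0],[1,0,0,0.2,0,0,0]]' | python3 chk.py 9.5 &&
python3 -m pendant '[[1,0,0,0.2,0,0,0],[1,0,0,0.2,0,0,0]]' | python3 chk.py 9.5 &&
python3 -m pendant '[[1,0,0,0.2,0,0,0],[1,0,0,0.2,0,0,0]]' | python3 chk.py 9.5
python3 to.py
```

```text
23.77 0.0562 0.4 | 23.85 0.0558 0.5 | 23.93 0.0553 0.4 | 24.02 0.055 0.0 | 24.1 0.0547 -0.2 | 24.18 0.0544 -0.6 | 24.27 0.0542 0.2 | 24.35 0.054 -0.2 | 24.43 0.0538 -0.5 | 24.52 0.0536 0.3 | 24.6 0.0534 -0.9 | 24.68 0.0533 3.6 | 24.85 0.0533 4.0 | 25.02 0.0532 5.4 | 25.18 0.0532 7.5 | 25.35 0.0532 9.2 | t 25.35 p [577.69 113.1   53.2 ] r [-1.800e+02 -2.000e-02  9.107e+01] F [-3.97  0.2   9.2 ] gap -0.003
```

```bash
python3 -m pendant '[[1,0,0,0.1,0,0,0],[1,0,0,0.1,0,0,0],[1,0,0,0.1,0,0,0]]' | python3 chk.py 9.5; python3 -c "
from h import *
snap('scene','sL2')"
python3 -m pendant '[[1,0,0,-5,0,0,0],[1,0,0,-20,0,0,0],[1,0,0,-51,0,0,0],[1,-40,0,-53,0,0,0],[1,-80,0,-53,0,0,0],[1,-120,0,-53,0,0,0],[1,-160,0,-53,0,0,0],[1,-195,0,-53,0,0,0],[1,-210,0,-53,0,0,0],[1,-214,0,-53,0,0,0],[1,-214,0,-53,0,0,0],[1,-214,0,-53,0,0,0],[1,-214,0,-53,0,0,0],[1,-214,0,-53,0,0,0]]'; python3 to.py 581.5,-101,56,91.1
```

```text
25.6 0.0532 10.6 | time_s: 26.82
eef_pos: [0.5819, -0.0985, 0.1052]
ee_rot: [-180.0, -0.1, 91.3]
wrist_force: [0.5, 1.0, 1.1]
finger_gap: 0.001
t 26.82 p [581.9  -98.54 105.15] r [-1.7999e+02 -6.0000e-02  9.1260e+01] F [0.55 0.96 1.08] gap 0.001
581.5,-101,56,91.1 [-2.5  -0.44 49.15] [-0.01 -0.06  0.16]
```

```bash
python3 -m pendant '[[1,-1,0,20,0,0,0],[1,-1,0,40,0,0,0],[1,-1,0,46,0,0,0],[1,-1,0,48,0,0,0],[1,-1,0,49,0,0,0],[1,-1,0,50,0,0,0],[1,-1,0,50.5,0,0,0],[1,-1,0,50.5,0,0,0]]' | python3 chk.py 3 &&
python3 -m pendant '[[1,0,0,0.25,0,0,0]]' | python3 chk.py 3 &&
python3 -m pendant '[[1,0,0,0.2,0,0,0]]' | python3 chk.py 3 &&
python3 -m pendant '[[1,0,0,0.2,0,0,0]]' | python3 chk.py 3 &&
python3 -m pendant '[[1,0,0,0.2,0,0,0]]' | python3 chk.py 3 &&
python3 -m pendant '[[1,0,0,0.2,0,0,0]]' | python3 chk.py 3 &&
python3 -m pendant '[[1,0,0,0.2,0,0,0]]' | python3 chk.py 3 &&
python3 -m pendant '[[1,0,0,0.2,0,0,0]]' | python3 chk.py 3 &&
python3 -m pendant '[[1,0,0,0.2,0,0,0]]' | python3 chk.py 3 &&
python3 -m pendant '[[1,0,0,0.2,0,0,0]]' | python3 chk.py 3 &&
python3 -m pendant '[[1,0,0,0.2,0,0,0]]' | python3 chk.py 3 &&
python3 -m pendant '[[1,0,0,0.2,0,0,0]]' | python3 chk.py 3 &&
python3 -m pendant '[[1,0,0,0.2,0,0,0]]' | python3 chk.py 3 &&
python3 -m pendant '[[1,0,0,0.2,0,0,0]]' | python3 chk.py 3 &&
python3 -m pendant '[[1,0,0,0.2,0,0,0]]' | python3 chk.py 3
python3 -m pendant '[[1,0,0,0.2,0,0,0],[1,0,0,0.2,0,0,0]]' | python3 chk.py 9.3 &&
python3 -m pendant '[[1,0,0,0.2,0,0,0],[1,0,0,0.2,0,0,0]]' | python3 chk.py 9.3 &&
python3 -m pendant '[[1,0,0,0.2,0,0,0],[1,0,0,0.2,0,0,0]]' | python3 chk.py 9.3 &&
python3 -m pendant '[[1,0,0,0.2,0,0,0],[1,0,0,0.2,0,0,0]]' | python3 chk.py 9.3
python3 -m pendant '[[1,0,0,0,0,0,0],[1,0,0,0,0,0,0]]' | python3 chk.py 9.3
python3 -c "
from h import *
snap('scene','sR3')"; python3 to.py
```

```text
27.48 0.0555 0.0 | 27.57 0.0552 0.6 | 27.65 0.0548 0.0 | 27.73 0.0544 -0.4 | 27.82 0.0541 -0.8 | 27.9 0.0538 0.2 | 27.98 0.0536 0.1 | 28.07 0.0534 -0.2 | 28.15 0.0533 3.1 | 28.32 0.0532 4.4 | 28.48 0.0533 6.4 | 28.65 0.0532 8.4 | 28.82 0.0532 10.8 | 28.98 0.0532 10.5 | t 29.03 p [ 581.74 -101.9    53.2 ] r [ 1.7999e+02 -2.0000e-02  9.1070e+01] F [-3.23  1.36  9.54] gap 0.0
```

Both ends end at 53.2, against 53.5 before. After lifting I compare the left end's position between the pressed and released pictures, then touch bare bench with the shut fingers to check the height reference behind the "under 1 mm" estimate.

```bash
python3 -m pendant '[[1,0,0,-4,0,0,0],[1,0,0,-20,0,0,0],[1,0,0,-50,0,0,0],[1,-30,-22,-55,0,0,0],[1,-60,-44,-55,0,0,0],[1,-90,-65,-50,0,0,0],[1,-110,-80,-25,0,0,0],[1,-116.5,-84,5,0,0,0],[1,-116.5,-84,30,0,0,0],[1,-116.5,-84,43,0,0,0],[1,-116.5,-84,47,0,0,0],[1,-116.5,-84,49,0,0,0],[1,-116.5,-84,49,0,0,0],[1,-116.5,-84,49,0,0,0]]' | python3 chk.py 3;  python3 to.py
python3 - <<'E'
from h import *
s=snap("scene","s9")
I={n:cv2.imread(f"pics/{n}.png") for n in("sL","sR","sR3","s9","sL2","s8")}
for pair,(x0,y0,x1,y1) in {("sR","sR3"):(280,175,312,205),("sR3","s9"):(280,175,312,205),("sL2","s9"):(325,200,365,245),("s8","s9"):(325,200,365,245)}.items():
    g=[cv2.Laplacian(cv2.cvtColor(I[n],6)[y0:y1,x0:x1].astype(np.float32),cv2.CV_32F,ksize=3) for n in pair]
    W=np.eye(2,3,dtype=np.float32)
    try: cc,W=cv2.findTransformECC(*[cv2.cvtColor(I[n],6)[y0:y1,x0:x1] for n in pair],W,cv2.MOTION_TRANSLATION); print(pair,cc,W[:,2])
    except Exception as e: print(pair,"fail")
cv2.imwrite("pics/c9.png",np.hstack([cv2.resize(I[n][172:222,275:340],None,fx=4,fy=4,interpolation=2) for n in("sR","sR3","s9")]))
E
```

```text
30.2 0.0045 0.7 | t 30.2 p [ 501.18 -219.92    4.52] r [1.7988e+02 4.0000e-02 9.1130e+01] F [ 0.6  -0.26  0.74] gap 0.001
('sR', 'sR3') 0.9362751270580365 [-0.2919105  0.4967966]
('sR3', 's9') 0.8019761597044278 [-0.00960643  0.68535554]
('sL2', 's9') 0.6448797980821761 [ 2.8238263 -9.452177 ]
('s8', 's9') 0.6187497971370084 [ 3.085483 -8.723264]
```

View pics/c9.png

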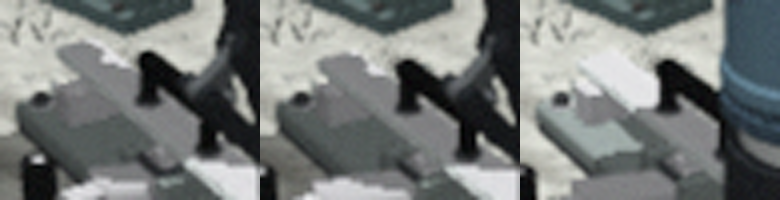

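The left end in sR3 (right end pressed) sits at the same place as in s9 (released), tip at about (60,60). In sR it was about 3 px higher, so the rocking is gone. Next is the bench reference touch.

```bash
python3 -m pendant '[[1,0,0,1,0,0,0],[1,0,0,2,0,0,0],[1,0,0,3,0,0,0],[1,0,0,3,0,0,0],[1,0,0,3,0,0,0]]' | python3 chk.py 3 &&
python3 -m pendant '[[1,0,0,0.2,0,0,0]]' | python3 chk.py 3 &&
python3 -m pendant '[[1,0,0,0.2,0,0,0]]' | python3 chk.py 3 &&
python3 -m pendant '[[1,0,0,0.2,0,0,0]]' | python3 chk.py 3 &&
python3 -m pendant '[[1,0,0,0.2,0,0,0]]' | python3 chk.py 3 &&
python3 -m pendant '[[1,0,0,0.2,0,0,0]]' | python3 chk.py 3 &&
python3 -m pendant '[[1,0,0,0.2,0,0,0]]' | python3 chk.py 3 &&
python3 -m pendant '[[1,0,0,0.2,0,0,0]]' | python3 chk.py 3 &&
python3 -m pendant '[[1,0,0,0.2,0,0,0]]' | python3 chk.py 3 &&
python3 -m pendant '[[1,0,0,0.2,0,0,0]]' | python3 chk.py 3 &&
python3 -m pendant '[[1,0,0,0.2,0,0,0]]' | python3 chk.py 3 &&
python3 -m pendant '[[1,0,0,0.2,0,0,0]]' | python3 chk.py 3 &&
python3 -m pendant '[[1,0,0,0.2,0,0,0]]' | python3 chk.py 3 &&
python3 -m pendant '[[1,0,0,0.2,0,0,0]]' | python3 chk.py 3 &&
python3 -m pendant '[[1,0,0,0.2,0,0,0]]' | python3 chk.py 3
python3 to.py
```

```text
30.67 0.0004 -0.4 | 30.75 0.0002 -1.0 | 30.83 0.0001 5.0 | t 30.83 p [ 4.9993e+02 -2.1996e+02  1.3000e-01] r [ 1.800e+02 -1.000e-02  9.108e+01] F [-2.09  0.09  5.  ] gap -0.0
```

The bench touch reads +0.13 mm, so pad tops are about 45.1, the nose started about 4.4 mm high, and after lowering it 4.96 mm it stands about 0.5 mm under the straightedge. I move clear and take a last look.

```bash
python3 -m pendant '[[1,0,0,-5,0,0,0],[1,0,0,-30,0,0,0],[1,0,0,-70,0,0,0],[1,-30,0,-110,0,0,0],[1,-60,0,-150,0,0,0],[1,-60,0,-160,0,0,0],[1,-60,0,-160,0,0,0],[1,-60,0,-160,0,0,0],[1,-60,0,-160,0,0,0],[1,-60,0,-160,0,0,0]]'; python3 to.py
python3 - <<'E'
from h import *
s=snap("scene","s10");t=snap("top","t10")
cv2.imwrite("pics/c10.png",cv2.resize(t[120:280,170:430],None,fx=3,fy=3,interpolation=2))
E
```

```text
time_s: 31.67
eef_pos: [0.5003, -0.2783, 0.1586]
ee_rot: [-179.9, -0.1, 91.2]
wrist_force: [-0.5, 0.4, -0.8]
finger_gap: 0.002
t 31.67 p [ 500.34 -278.34  158.59] r [-1.7987e+02 -1.0000e-01  9.1150e+01] F [-0.48  0.43 -0.75] gap 0.002
```

Run:
```python
from h import *
g=cv2.cvtColor(cv2.imread("pics/t10.png"),6).astype(np.float32)
b=np.array([.5775,.0063]);th=np.radians(1.1);yv=np.array([-np.sin(th),np.cos(th)]);xv=np.array([np.cos(th),np.sin(th)])
def prof(P): q=proj("top",P).astype(np.float32); return np.round(cv2.remap(g,q[:,:1],q[:,1:],1).ravel()).astype(int)
ys=np.arange(-.15,.1505,.003); print(prof(np.c_[b+np.outer(ys,yv)+.006*xv,np.full(len(ys),.053)]))
xs=np.arange(-.04,.041,.003)
for yo in(-.08,.08): print(prof(np.c_[b+yo*yv+np.outer(xs,xv),np.full(len(xs),.053)]))
# bystander regions unchanged?
t0=cv2.cvtColor(cv2.imread("pics/t0.png"),6).astype(int)
for n,(x0,y0,x1,y1) in dict(blade_stone=(172,215,262,255),hexkey=(350,238,380,275),vblock=(272,118,318,156)).items(): print(n,np.abs(g[y0:y1,x0:x1]-t0[y0:y1,x0:x1]).mean())
```

```text
[ 87  83  85  86  88  88  92 101 118 123 118 120 134 152 167 177 187 193
 195 196 196 196 196 196 195 196 198 197 196 195 196 196 195 194 196 190
 174 131  79  47  42  39  47  50  53  52  53  54  54  54  51  53  56  54
  53  54  55  55  52  49  46  41  40  44  66 115 160 183 190 189 188 189
 189 190 190 190 189 189 190 190 190 190 190 189 189 188 189 189 189 189
 189 188 189 186 168 148 138 134 134 139 151]
[ 85  87  88  88  88  89  87  91 106 141 170 188 195 196 196 196 195 188
 169 144 132 134 131 128 130 136 142]
[137 142 143 143 144 141 141 139 141 155 175 186 189 189 189 189 190 189
 176 154 136 136 138 144 156 165 170]
blade_stone 11.448611111111111
hexkey 14.888288288288289
vblock 11.39816933638444
```

Run:
```python
from h import *
a,b=[cv2.cvtColor(cv2.imread(f"pics/{n}.png"),6) for n in("t0","t10")]
for n,(x0,y0,x1,y1) in dict(blade_stone=(172,215,262,255),hexkey=(350,238,380,275),vblock=(272,118,318,156),static=(410,90,490,150)).items():
    A,B=a[y0:y1,x0:x1],b[y0:y1,x0:x1]; W=np.eye(2,3,dtype=np.float32)
    cc,W=cv2.findTransformECC(A,B,W,cv2.MOTION_TRANSLATION); print(n,round(cc,3),W[:,2],np.abs(A.astype(int)-B).mean(),A.mean()-B.mean())
```

```text
blade_stone 0.998 [-0.01653752 -0.0325883 ] 11.448611111111111 -11.448611111111092
hexkey 0.629 [-0.43321207 -0.7901139 ] 14.888288288288289 -2.5063063063063
vblock 0.999 [0.01921678 0.01681907] 11.39816933638444 -11.398169336384456
static 1.0 [-0.00312681 -0.00129264] 5.159166666666667 -4.8587499999999935
```

Run:
```python
from h import *
for n in("s0","s9","s10"):
    g=cv2.cvtColor(cv2.imread(f"pics/{n}.png"),6)[264:288,242:306]; m=(g<60).astype(np.uint8)
    k,l,st,c=cv2.connectedComponentsWithStats(m); i=1+np.argmax(st[1:,4]); print(n,st[i],c[i])
o=get_obs(); print(o["wrist_force"],np.abs(o["joint_vel"]).max(),o["time_s"]); job_done()
```

```text
s0 [  6   8  54  12 179] [34.74860335 11.45810056]
s9 [  6   8  53  12 144] [34.40972222 11.40972222]
s10 [  6   8  53  12 138] [35.70289855 11.47826087]
[ 0.03494842  0.54899277 -0.51102519] 0.34005818989998393 31.7667
the job is handed in; nothing more can be done
```

The job is done and handed in at 31.8 s. The rocking is gone, and the nose stands about 0.5 mm below the straightedge by my estimate.

- **First presses:** I laid the straightedge across the pads, let go, and pressed left then right at about 10–11 N. It rocked on a nose standing about 4.4 mm above the pads.
- **Wedge:** I drew it out 24.8 mm by the gripper's reading (about 25 mm in the picture), then let go of the knob. That lowers the nose by about 5 mm.
- **Proof presses:** I pressed left then right again at about 10.5 N. Both ends stopped at the same height (TCP 53.2 mm), and the far end no longer moved in the pictures. Before the wedge was drawn, it rose about 3 px.
- **Gap:** The 0.5 mm is worked out from contact heights (crown at placing, pads at pressing), not measured directly. Without the 0.13 mm I read when touching bare bench as a height check, it would be about 0.7 mm.
- **Final state:** The straightedge lies on the pads about 2 mm left and 2 mm back of centre. The robot is clear of everything.
- **Other things:** The blade, stone and V block have not moved in the pictures.
- **Unclear check:** The hex key's top-view comparison was unclear, since the straightedge had lain in that patch. The scene view shows the key in place.
- **Unseen final picture:** I had used up the picture views, so I checked the last pictures by numbers only.

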